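# Refit the console's splined dial knob and hold it pressed

## Robot

A 6-joint arm with a two-finger parallel gripper is mounted at the origin on the work surface. World frame = base frame: x ahead of the robot, y to its left, z up, the work surface at z = 0. Lengths are in m, angles in rad, forces in N, time in s.
With the tool pointing down it reaches from about 0.4 to 0.825 m from the base axis. Payload 7 kg.
Tool frame: the origin (TCP) lies midway between the tips of the shut fingers; the grasp point (between the pads) lies 19 mm behind it; z points along the fingers, x is the direction in which the jaws open and shut, and the axes are right-handed (so a half turn about z gives the same grasp; the last joint's range is limited). The gripper opens to 88 mm and grips with 3 to 60 N. Pads are 19 mm wide; open, the fingers measure 130 mm over their backs; the gripper's body (78 mm by 193 mm) begins 47 mm behind the grasp point.
Start: joints at [-1.013, 0.359, 0.012, 0, -1.224, -0.288], TCP at [0.18, -0.651, 0.227] pointing down, gripper open.
Joint ranges: [-3.07, 3.07], [-1.43, 2.12], [-1.02, 1.25], [-3.03, 1.67], [-3.05, -0], [-3.03, 3.03]. Speed limits (rad/s): [2.39, 2.39, 3.01, 3.14, 3.14, 3.14].

## Interface

Orientations are given as [roll, pitch, yaw] about the fixed x, y, z axes, in that order (R = Rz(yaw) Ry(pitch) Rx(roll)).
In Python, from station import status, eyes, workorder gives the robot as it stands.
- The arm moves only by the shell command python3 -m jog 'ROWS' [OPENING] [FORCE]. ROWS is JSON, a list of rows, each a list of 6 numbers: the shift along the world's x, y, z in mm, then the turn, a rotation vector about the world's x, y, z in rad. A call has 1 to 12 rows; each row shifts and turns the pose as measured when the row begins; what a row does not reach is not made up. A row lasts 1/10 s, in which the tool goes at most 50 mm and 8.59 degrees, less where a joint would pass 70% of its speed; a pose out of reach is approached as far as the arm can. A call with a gripper value outside its range is refused whole. OPENING is the opening, from 0 (shut) to 1 (fully open), set as the call begins (- or left out, the last holds). The fingers move at their own pace and stop on an object; FORCE is the grip in N (left out, the last holds). Time passes only in rows, so rows that do not move let the fingers close. It gives the time, the measured TCP pose, the force and the opening at its end, in the units of the state.
- status.get_state(): the state, without advancing time (a new reading comes with each control period).
- eyes.grab_frame(name): name is "scene" or "side" or "wrist"; returns the picture (400x640x3 uint8, blue, green, red); there is no depth.
- eyes.calibration(name): a dict with "camera_matrix" (3x3 intrinsics, pixels), "k1" (the pictures are not rectified: a ray, as slopes to the right and down, at radius r is drawn at 1 + k1 r^2 times it, then the intrinsics apply), "cam_to_world" (4x4, takes a point from camera to world coordinates); the wrist camera has in their place "hand_eye" (4x4, takes a point from camera to tool coordinates, whose origin is the TCP and whose axes are the tool frame's). Camera axes: x right, y up, looking along -z (the intrinsics and any distortion apply to the point x, -y, -z); pixel columns grow to the right and rows downward; lengths in m; the calibration is good to about 2 mm. A picture is of the moment at which its call begins: read the wrist's pose just before it. calibration takes no time and is no camera call.
- workorder.job_done(): hands the job in, once; it reports no verdict.
The state is a dict: "t": time; "q": joint angles; "qd": joint speeds; "joint_efforts": joint torques, N m; "eef_pos": TCP position; "ee_rot": TCP orientation; "force": force on the tool from outside, world axes, zero at the start; "moment": the same for the moment, N m; "width": finger opening in m.
Only numpy, scipy, OpenCV 4.12 (cv2) and the standard library are available. Lean on these libraries where they do the work, as an engineer would, in place of code of your own. Each camera call takes 0.05 s, during which the arm holds its last target. There are 200 camera calls.

## Task

Lift the black dust cap off the console's cross-shaped stem and set it down on the desk, off the console. Then take the loose aluminium dial knob, turn it until the cross-shaped bore meshes with the stem, and slide it fully home so that the sprung washer under it is squeezed right down, without forcing it. Finish while still holding the knob pressed down there with the gripper (a colleague then tightens its screw), and leave the microphone, tape roll and mug where they are.

Things in the scene. Friction and masses are not known exactly. Their poses are not given: they have to be found in the camera images.
- console: Grey control console fixed to the desk, 240 (x) by 300 (y) mm, flat top 75 mm above the desk. Origin: centre of its underside. Dials and keys up to 15 mm high stand along its +y and -y edges, a display and faders along its far (+x) edge; all are 65 mm or more from the stem.
- stem: Fixed upright steel stem on the console; does not turn. Origin: on its axis at the console's top face, z up. Plus-shaped: two crossed ribs along its x and y axes, each 22 mm tip to tip, 6 mm thick, upper edges rounded, top 38 mm above the origin. Flange at its foot: 54 mm across, 3 mm thick. Four-fold symmetric: the knob fits at any quarter turn.
- stem_top (a point): Centre of the stem's top end, 38 mm above the stem's origin, same axes. A knob whose bore does not mesh stops here. With the knob fully home this point is 3 mm below the knob's top face.
- washer (a joint): Sprung steel washer round the stem, 34 mm across, 3 mm thick. Value: how far it is pressed down, 0 to 0.006 m. Its upper face is 11 mm above the stem's origin when released, 5 mm when fully pressed. It yields from 3 N, is fully down at 9 N, and springs back when let go; the knob's weight does not press it.
- cap: Loose black plastic dust cap over the stem like an upside-down cup, hiding it: 44 mm outside, 39 mm inside diameter, 50 mm high, closed top 4 mm thick, about 40 g. Origin: centre of its open underside, z up, at the start 3 mm above the stem's origin (it rests on the flange).
- knob: Loose round aluminium dial knob standing on the desk, 50 mm diameter, 36 mm high, about 120 g. Origin: centre of its underside, z up. A plus-shaped bore runs right through along its x and y axes: slots 7.6 mm wide, reaching 12 mm from the axis. A dark line runs from each slot to the rim on top. Fully home, its origin is 5 mm above the stem's origin.
- mic: Bystander: grey hand microphone lying on the desk, about 125 by 55 mm, 34 mm high; long side along its x axis. Origin: underside, near its middle. One of it and the knob lies to the left, the other to the right, either way round.
- tape: Bystander: brown tape roll lying flat on the desk, 90 mm across, 24 mm high. Origin: centre of its underside.
- mug: Bystander: white ceramic mug standing on the desk, 76 mm across, 90 mm high, handle on its +y side. Origin: centre of its underside.
Mind the look-alikes: they are no part of the job. Leave any green or orange look-alike of the knob alone.

How it is judged:
By the outcome, as a careful person would: the job done as asked, in the order asked, and still so for the second after the job is handed in, while the arm keeps its last pose, push and grip.
It also fails if it takes over 61 s, if anything falls off the work surface, if the arm or the gripper's body presses on something with over 40 N, if the wrist force passes 120 N, or if a joint passes its speed limit or range.

## Working session

There is one attempt and no reset: what is moved stays moved. The work goes in short steps, Python scripts to look and compute and a shell command to move; the robot and the scene stay as the last step left them, time stands still between calls to the robot, and variables do not carry over. Pictures are saved under pics/ and viewed, about 8 in all and at most 12, crops included, and the job is handed in when it is done.

```bash
mkdir -p pics
cat > h.py <<'E'
import numpy as np, cv2
from station import status, eyes, workorder
from scipy.spatial.transform import Rotation as R
def cam(name, st=None):
    c=eyes.calibration(name); K=np.array(c["camera_matrix"]); k1=c["k1"]
    if name=="wrist":
        T=np.eye(4); T[:3,:3]=R.from_euler('xyz',st["ee_rot"]).as_matrix(); T[:3,3]=st["eef_pos"]
        T=T@np.array(c["hand_eye"])
    else: T=np.array(c["cam_to_world"])
    return K,k1,T
def ray(C,u,v):
    K,k1,T=C
    p=cv2.undistortPoints(np.array([[[u,v]]],float),K,np.array([k1,0,0,0,0.]),None,None)[0,0]
    # model: x_d = x(1+k1 r^2)
    return T[:3,3], T[:3,:3]@np.array([p[0],-p[1],-1.])
def onz(C,u,v,z):
    o,d=ray(C,u,v); return o+d*(z-o[2])/d[2]
def proj(C,P):
    K,k1,T=C; p=T[:3,:3].T@(np.array(P)-T[:3,3]); s=np.array([p[0],-p[1]])/-p[2]
    s=s*(1+k1*(s@s)); return K[:2,:2]@s+K[:2,2]
E
python3 - <<'E'
from h import *
s=status.get_state(); print(s)
a=[eyes.grab_frame(n) for n in("scene","side")]
for n,i in zip(("scene","side"),a): cv2.imwrite(f"pics/{n}0.png",i); print(n,cam(n))
print(eyes.calibration("wrist"))
E
```

```text
{'t': 0.0, 'q': array([-1.01290705e+00,  3.59396876e-01,  1.10389880e-02, -3.32522349e-04,
       -1.22410759e+00, -2.88110234e-01]), 'qd': array([-0.00184642, -0.00039761,  0.00052897, -0.00037207, -0.00098643,
       -0.00095416]), 'joint_efforts': array([-2.72672478e-04, -5.82712984e+01,  2.93045300e+01,  6.99709922e+00,
        6.59348574e-03, -1.61590774e-04]), 'eef_pos': array([ 0.17973735, -0.65011046,  0.22561076]), 'ee_rot': array([-3.14141804e+00, -1.68917843e-03,  1.84046198e+00]), 'force': array([ 0.20182905, -0.75133749, -0.09728226]), 'moment': array([0.00236608, 0.03433848, 0.0418514 ]), 'width': 0.08755203830197707}
scene (array([[404.73999806,   0.        , 320.63400548],
       [  0.        , 404.73999806, 197.2477677 ],
       [  0.        ,   0.        ,   1.        ]]), -0.0010069811126971486, array([[-0.59088647, -0.59741296,  0.54217242,  1.17983622],
       [ 0.80665418, -0.42689522,  0.40874137,  0.49686263],
       [-0.01273658,  0.6788654 ,  0.73415227,  0.96290663],
       [ 0.        ,  0.        ,  0.        ,  1.        ]]))
side (array([[409.85681441, 
[... 255 characters left out ...]
559615,  1.04042772],
       [ 0.01802284,  0.85458256,  0.51900271,  0.76891754],
       [ 0.        ,  0.        ,  0.        ,  1.        ]]))
{'camera_matrix': array([[307.17332793,   0.        , 316.39974319],
       [  0.        , 307.17332793, 209.16502083],
       [  0.        ,   0.        ,   1.        ]]), 'k1': 0.014533855404976488, 'hand_eye': array([[ 9.99999722e-01, -2.44955653e-06, -7.46105525e-04,
        -3.05169212e-04],
       [-2.05224880e-04, -9.62324936e-01, -2.71901958e-01,
        -7.29488521e-02],
       [-7.17329913e-04,  2.71902035e-01, -9.62324669e-01,
        -1.57657750e-01],
       [ 0.00000000e+00,  0.00000000e+00,  0.00000000e+00,
         1.00000000e+00]])}
```

View pics/scene0.png

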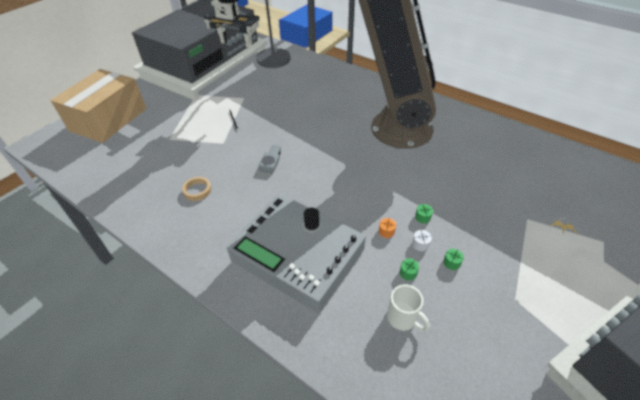

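View pics/side0.png

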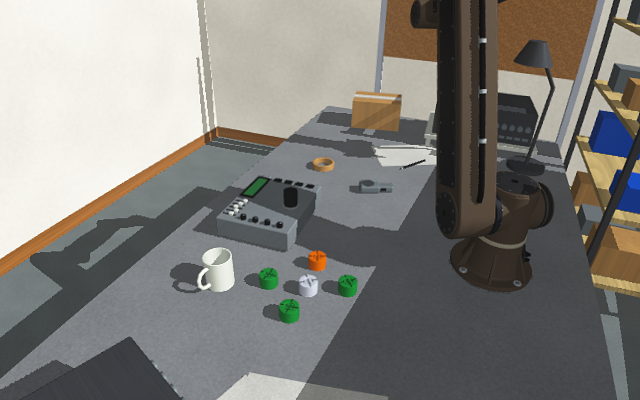

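The picture shows the black cap on the console at scene (311,218) and side (290,197). Candidates for the knob are silver (422,240), orange (388,228) and green (425,214), (453,260) and (409,269). By the description I choose the silver one, at side (308,286). The mic, tape and mug are clear of both.

Run:
```python
from h import *
def blob(n,u,v,f,w=22):
    i=cv2.imread(f"pics/{n}0.png").astype(int); m=f(i).astype(np.uint8); z=np.zeros_like(m); z[v-w:v+w,u-w:u+w]=m[v-w:v+w,u-w:u+w]
    k,l,s,c=cv2.connectedComponentsWithStats(z); j=1+s[1:,4].argmax(); return c[j],s[j]
black=lambda i:i.max(2)<45
white=lambda i:(i.min(2)>140)
def tri(a,b):
    (o1,d1),(o2,d2)=ray(cam("scene"),*a),ray(cam("side"),*b)
    t=np.linalg.lstsq(np.c_[d1,-d2],o2-o1,rcond=None)[0]; p,q=o1+t[0]*d1,o2+t[1]*d2; return (p+q)/2,np.linalg.norm(p-q)
A,sa=blob("scene",311,218,black);B,sb=blob("side",290,197,black);print("cap",A,sa,B,sb,tri(A,B))
A,sa=blob("scene",422,240,white,14);B,sb=blob("side",308,286,white,14);print("knob",A,sa,B,sb,tri(A,B))
for nm,u,v in(("or",388,228),("g",425,214),("g",453,260),("g",409,269),("mug",405,310),("mic",270,158),("tape",197,190),):print(nm,onz(cam("scene"),u,v,.018).round(3))
for n,u,v in(("c",231,250),("c",318,303),("c",364,242),):print(n,onz(cam("scene"),u,v,.075).round(3))
S=cv2.imread("pics/scene0.png")[190:290,360:480];T=cv2.imread("pics/side0.png")[236:336,250:370]
cv2.imwrite("pics/crop0.png",cv2.resize(np.vstack([np.hstack([S,T])]),None,fx=3,fy=3,interpolation=cv2.INTER_CUBIC))
```

```text
cap [311.08225108 218.35497835] [305 209  13  20 231] [290.04149378 196.84647303] [284 187  13  20 241] (array([0.62521819, 0.04420915, 0.10552536]), np.float64(0.0014082335017508284))
knob [423.53807947 239.06953642] [408 226  28  28 604] [309.27777778 284.86601307] [299 274  20  23 306] (array([0.44555687, 0.30980718, 0.0251828 ]), np.float64(0.004435262158120668))
or [0.466 0.207 0.018]
g [0.353 0.271 0.018]
g [0.46  0.409 0.018]
g [0.557 0.324 0.018]
mug [0.671 0.373 0.018]
mic [ 0.434 -0.284  0.018]
tape [ 0.69  -0.375  0.018]
c [ 0.819 -0.079  0.075]
c [0.807 0.202 0.075]
c [0.589 0.196 0.075]
```

View pics/crop0.png

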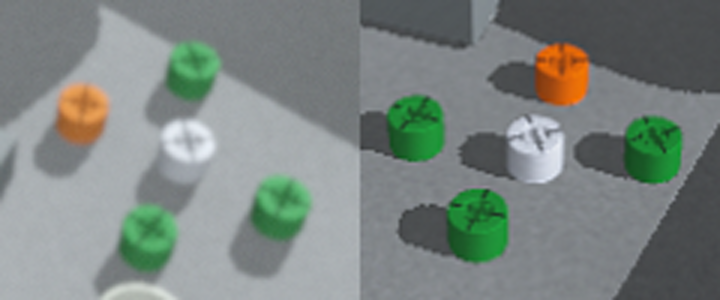

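The crop confirms the silver knob, at about (0.447, 0.309), with look-alikes about 100 mm away on four sides. I'll approach diagonally between them. The cap comes first.

```bash
python3 -m jog '[[27,42,1,0,0,-0.022],[27,42,1,0,0,-0.022],[27,42,1,0,0,-0.022],[27,42,1,0,0,-0.022],[27,42,1,0,0,-0.022],[27,42,1,0,0,-0.022],[27,42,1,0,0,-0.022],[27,42,1,0,0,-0.022],[27,42,1,0,0,-0.022],[27,42,1,0,0,-0.022],[27,42,1,0,0,-0.022],[27,42,1,0,0,-0.022]]' 1
```

```text
t: 1.3
eef_pos: [0.4972, -0.1423, 0.2322]
ee_rot: [-3.138, -0.009, 1.556]
force: [1.2, -1.1, 0.2]
width: 0.0874
```

```bash
python3 -m jog '[[25,37,0,0,0,0],[25,37,0,0,0,0],[25,37,0,0,0,0],[25,37,0,0,0,0],[25,37,0,0,0,0],[0,0,0,0,0,0],[0,0,0,0,0,0]]'
python3 - <<'E'
from h import *
s=status.get_state(); i=eyes.grab_frame("wrist"); cv2.imwrite("pics/w1.png",i); print(s["eef_pos"],s["ee_rot"])
C=cam("wrist",s); print(proj(C,[.625,.044,.128]))
E
```

```text
t: 2.0
eef_pos: [0.627, 0.0576, 0.2292]
ee_rot: [-3.134, -0.008, 1.562]
force: [-0.1, 0.2, -0.3]
width: 0.0874
[0.626958   0.05756587 0.22924395] [-3.13442605 -0.00816071  1.56222094]
[299.93120343 207.72103229]
```

View pics/w1.png

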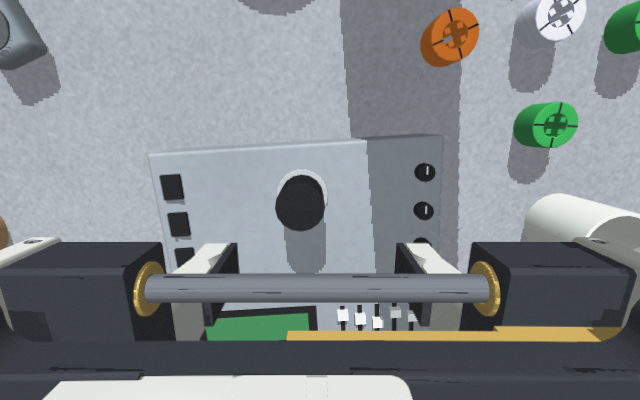

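Wrist view: cap top at about (301,203), in the middle. The console is slightly rotated, and the silver knob is top right at about (560,14).

Run:
```python
from h import *
i=cv2.imread("pics/w1.png"); C=cam("wrist",dict(eef_pos=[.626958,.05756587,.22924395],ee_rot=[-3.13442605,-0.00816071,1.56222094]))
m=(i.max(2)<50).astype(np.uint8); m[:165]=0;m[240:]=0;m[:,:265]=0;m[:,335:]=0
k,l,s,c=cv2.connectedComponentsWithStats(m); j=1+s[1:,4].argmax(); print(s[j],c[j])
x,y,w,h,_=s[j]
print("top",onz(C,x+w/2-.5,y+h-w/2,.128), onz(C,x+w/2-.5,y+h-1,.128),onz(C,x,y+h-w/2,.128),onz(C,x+w,y+h-w/2,.128))
print("knob",onz(C,560,14,.036))
for u,v in((150,155),(367,141),(440,136)):print(onz(C,u,v,.075))
```

```text
[ 276  175   48   55 1816] [300.0660793 204.0996696]
top [0.62344036 0.04365895 0.128     ] [0.64463088 0.04317368 0.128     ] [0.62322255 0.02317769 0.128     ] [0.62366836 0.06504953 0.128     ]
knob [0.45121208 0.30519982 0.036     ]
[ 0.58324013 -0.10669993  0.075     ]
[0.57126494 0.10963606 0.075     ]
[0.56719449 0.18177064 0.075     ]
```

```bash
python3 -m jog '[[-4,-14,-10,0,0,0],[0,0,-30,0,0,0],[0,0,-30,0,0,0],[0,0,-30,0,0,0],[0,0,-20,0,0,0],[0,0,-12,0,0,0],[0,0,0,0,0,0]]'
python3 - <<'E'
from h import *
s=status.get_state();print(s["eef_pos"],s["ee_rot"],s["force"])
E
```

```text
t: 2.75
eef_pos: [0.6168, 0.0317, 0.0934]
ee_rot: [-3.136, -0.009, 1.553]
force: [-0.6, 0.1, -0.2]
width: 0.0875
[0.61679557 0.03171903 0.09339864] [-3.13591724 -0.00908977  1.55309266] [-0.59418729  0.14827822 -0.18875332]
```

```bash
python3 -m jog '[[7,12,0,0,0,0],[0,0,0,0,0,0],[0,0,0,0,0,0]]' ; python3 -m jog '[[0,0,0,0,0,0]]'
```

```text
t: 3.05
eef_pos: [0.6253, 0.0431, 0.0961]
ee_rot: [-3.139, -0.01, 1.552]
force: [-0.2, -1.3, 0.8]
width: 0.0877
t: 3.15
eef_pos: [0.6258, 0.0434, 0.097]
ee_rot: [-3.141, -0.01, 1.552]
force: [0.2, 0.1, 0.1]
width: 0.0875
```

```bash
python3 -m jog '[[-2,0,-3,0,0,0],[0,0,0,0,0,0],[0,0,0,0,0,0],[0,0,0,0,0,0],[0,0,0,0,0,0],[0,0,0,0,0,0],[0,0,0,0,0,0],[0,0,0,0,0,0]]' 0.4 15
```

```text
t: 3.95
eef_pos: [0.6238, 0.0435, 0.095]
ee_rot: [3.141, -0.011, 1.552]
force: [-0.2, 0.4, -0.1]
width: 0.0436
```

```bash
python3 -m jog '[[0,0,5,0,0,0],[0,0,12,0,0,0],[0,0,20,0,0,0],[0,0,25,0,0,0],[0,0,25,0,0,0],[0,0,15,0,0,0],[0,0,5,0,0,0]]'
```

```text
t: 4.65
eef_pos: [0.623, 0.0429, 0.2098]
ee_rot: [3.141, -0.01, 1.553]
force: [0.2, -0.0, -0.5]
width: 0.0437
```

```bash
python3 -m jog '[[-20,-8,0,-0.01,0,0],[-35,-15,0,0,0,0],[-38,-16,0,0,0,0],[-38,-16,-10,0,0,0],[-28,-12,-25,0,0,0],[-14,-6,-30,0,0,0],[0,0,-30,0,0,0],[0,0,-30,0,0,0],[0,0,-25,0,0,0],[0,0,-20,0,0,0],[0,0,-8,0,0,0],[0,0,0,0,0,0]]'
```

```text
t: 5.85
eef_pos: [0.4424, -0.0334, 0.03]
ee_rot: [3.132, -0.003, 1.552]
force: [-0.2, -0.6, -0.4]
width: 0.0438
```

```bash
python3 -m jog '[[0,0,-8,0,0,0],[0,0,-3,0,0,0],[0,0,0,0,0,0]]'; python3 -m jog '[[0,0,-1,0,0,0],[0,0,-1,0,0,0],[0,0,0,0,0,0]]'
```

```text
t: 6.15
eef_pos: [0.4441, -0.0328, 0.0201]
ee_rot: [3.129, -0.004, 1.553]
force: [0.2, 0.4, -0.4]
width: 0.0445
t: 6.45
eef_pos: [0.445, -0.0325, 0.0191]
ee_rot: [3.127, -0.005, 1.553]
force: [-0.1, 0.3, -1.4]
width: 0.0439
```

```bash
python3 -m jog '[[0,0,-2,0,0,0],[0,0,0,0,0,0]]'; python3 -m jog '[[0,0,0,0,0,0],[0,0,0,0,0,0],[0,0,0,0,0,0],[0,0,0,0,0,0]]' 1
```

```text
t: 6.65
eef_pos: [0.4454, -0.0323, 0.0174]
ee_rot: [3.126, -0.005, 1.553]
force: [0.0, 0.0, -0.3]
width: 0.044
t: 7.05
eef_pos: [0.4454, -0.0324, 0.0174]
ee_rot: [3.126, -0.005, 1.553]
force: [0.4, 0.2, -0.6]
width: 0.0704
```

```bash
python3 -m jog '[[0,0,5,0,0,0],[0,0,15,0,0,0],[0,0,30,0,0,0],[0,0,40,0,0,0],[0,0,45,0,0,0],[20,8,40,0,0.015,0],[38,16,15,0,0,0],[38,16,0,0,0,0],[38,16,0,0,0,0],[30,14,0,0,0,0],[12,6,0,0,0,0],[0,0,0,0,0,0]]'; python3 -m jog '[[0,0,0,0,0,0],[0,0,0,0,0,0]]'
python3 - <<'E'
from h import *
s=status.get_state(); i=eyes.grab_frame("wrist"); cv2.imwrite("pics/w2.png",i); print(s["eef_pos"].tolist(),s["ee_rot"].tolist())
C=cam("wrist",s); p=proj(C,[.6235,.0437,.113]);print(p); u,v=p.astype(int)
cv2.imwrite("pics/w2c.png",cv2.resize(i[v-50:v+50,u-60:u+60],None,fx=6,fy=6,interpolation=cv2.INTER_CUBIC)); print(u-60,v-50)
E
```

```text
t: 8.25
eef_pos: [0.6238, 0.0447, 0.2219]
ee_rot: [3.138, -0.006, 1.552]
force: [0.3, -0.0, -0.4]
width: 0.0877
t: 8.45
eef_pos: [0.6226, 0.0443, 0.2216]
ee_rot: [3.14, -0.005, 1.552]
force: [-0.3, -0.3, -0.1]
width: 0.0874
[0.6226320901290086, 0.0442911695931096, 0.22163392580837396] [3.1395725229996607, -0.005368229507231703, 1.5522912885368703]
[315.11307399 207.4057951 ]
255 157
```

View pics/w2c.png

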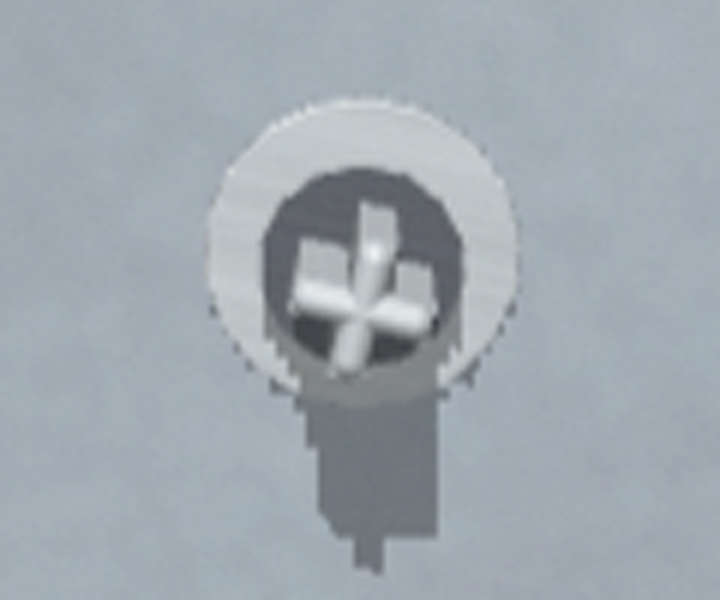

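The crop shows the stem's cross centred at crop (364,311), i.e. picture (315.7,208.8), with its ribs turned about 11° in the image.

Run:
```python
from h import *
C=cam("wrist",dict(eef_pos=[0.6226320901290086, 0.0442911695931096, 0.22163392580837396],ee_rot=[3.1395725229996607, -0.005368229507231703, 1.5522912885368703]))
g=lambda x,y,z=.113:onz(C,255+(x+.5)/6-.5,157+(y+.5)/6-.5,z)
L,Rr,U,D,c=[g(*p)*1000 for p in((297,296),(434,321),(376,248),(346,370),(364,311))]
print(L,Rr,U,D,c)
for a,b in((Rr,L),(D,U)):
    d=(a-b);print(np.hypot(*d[:2]),np.degrees(np.arctan2(d[1],d[0])))
print("flange",[g(*p,.078)*1000 for p in((208,252),(518,252),(362,98))])
# auto: bright top ribs
```

```text
[621.91498559  33.82568566 113.        ] [626.21803002  54.29313139 113.        ] [614.75834428  45.77554983 113.        ] [633.6712072   40.90093584 113.        ] [624.44682149  43.80486193 113.        ]
20.914887664533254 78.1271354206234
19.530956073366383 -14.452896359431039
flange [array([623.48597074,  17.67163352,  78.        ]), array([624.51598586,  69.80560749,  78.        ]), array([597.9480111,  44.0683087,  78.       ])]
```

```bash
python3 -m jog '[[-10,15,0,0,0,-0.05],[-20,30,0,0,0,-0.08],[-25,38,0,0,0,-0.08],[-25,38,0,0,0,-0.08],[-25,38,-10,0,0,-0.08],[-25,38,-10,0,0,-0.08],[-20,30,-15,0,0,-0.08],[-12,18,-15,0,0,-0.06],[-8,12,-15,0,0,-0.05],[0,0,-10,0,0,0],[0,0,0,0,0,0]]'; python3 -m jog '[[0,0,0,0,0,0],[0,0,0,0,0,0]]'
python3 - <<'E'
from h import *
s=status.get_state(); i=eyes.grab_frame("wrist"); cv2.imwrite("pics/w3.png",i); print(s["eef_pos"].tolist(),s["ee_rot"].tolist())
C=cam("wrist",s); p=proj(C,[.450,.307,.036]);print(p); u,v=p.astype(int)
u=max(u,70);v=max(v,60)
cv2.imwrite("pics/w3c.png",cv2.resize(i[v-60:v+60,u-70:u+70],None,fx=5,fy=5,interpolation=cv2.INTER_CUBIC)); print(u-70,v-60)
E
```

```text
t: 9.6
eef_pos: [0.4646, 0.2828, 0.1479]
ee_rot: [-3.087, -0.022, 0.941]
force: [0.0, -0.6, -0.4]
width: 0.0875
t: 9.8
eef_pos: [0.4655, 0.2812, 0.1483]
ee_rot: [-3.089, -0.022, 0.939]
force: [0.9, 0.3, -0.2]
width: 0.0875
[0.46552505706498726, 0.2811704979932266, 0.14827474016842504] [-3.088550574704855, -0.021867382646774125, 0.9388537938537682]
[326.47453547 181.74578169]
256 121
```

View pics/w3c.png

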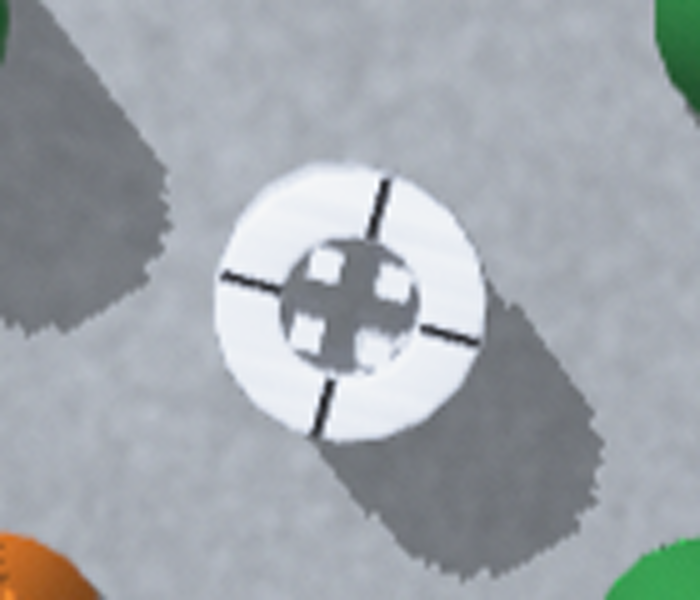

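The crop shows the silver knob's top face centred at crop (351,308). Its dark lines run from (222,274) to (480,343) and from (387,180) to (316,437). The tool has tilted about 3°, so I'll compute corrections.

```bash
cat >> h.py <<'E'
def rot_to(rot,yaw):
    return (R.from_euler('xyz',[np.pi,0,yaw])*R.from_euler('xyz',rot).inv()).as_rotvec().round(4)
E
python3 - <<'E'
from h import *
e=[0.46552505706498726, 0.2811704979932266, 0.14827474016842504];r=[-3.088550574704855, -0.021867382646774125, 0.9388537938537682]
C=cam("wrist",dict(eef_pos=e,ee_rot=r))
g=lambda x,y,z=.036:onz(C,256+(x+.5)/5-.5,121+(y+.5)/5-.5,z)*1000
for a,b in(((222,274),(480,343)),((316,437),(387,180))):
    A,B=g(*a),g(*b);d=B-A;print(A,B,(A+B)/2,np.hypot(*d[:2]),np.degrees(np.arctan2(d[1],d[0])))
print(rot_to(r,.925))
E
```

```text
[431.4154781  291.32688187  36.        ] [468.93499199 321.31478886  36.        ] [450.17523504 306.32083536  36.        ] 48.031120002102476 38.63400215585001
[465.37459835 287.27871631  36.        ] [435.37455118 324.62194392  36.        ] [450.37457477 305.95033011  36.        ] 47.90114276464849 128.77699487055543
[-0.0492 -0.0295 -0.0144]
```

```bash
python3 -m jog '[[-8,12,-5,-0.025,-0.015,-0.014],[-7,13,-5,-0.025,-0.015,0],[0,0,-10,0,0,0],[0,0,0,0,0,0],[0,0,0,0,0,0]]'; python3 -c "
from h import *
s=status.get_state();print((np.array([450.3,306.1,8])-1000*s['eef_pos']).round(1),rot_to(s['ee_rot'],.925))"
```

```text
t: 10.35
eef_pos: [0.4686, 0.2922, 0.1251]
ee_rot: [-3.098, -0.005, 0.961]
force: [-0.0, 0.4, 0.5]
width: 0.0879
[ -18.3   13.9 -117.1] [-0.0301 -0.0323 -0.0363]
```

```bash
python3 -m jog '[[-18,14,-5,-0.03,-0.03,-0.036],[0,0,0,0,0,0],[0,0,0,0,0,0],[0,0,0,0,0,0]]'; python3 -c "
from h import *
s=status.get_state();print((np.array([450.3,306.1,8])-1000*s['eef_pos']).round(1),rot_to(s['ee_rot'],.925))"
```

```text
t: 10.75
eef_pos: [0.4662, 0.2923, 0.1176]
ee_rot: [-3.094, -0.004, 0.957]
force: [-0.9, -0.0, -0.1]
width: 0.0876
[ -15.9   13.8 -109.6] [-0.031  -0.036  -0.0322]
```

```bash
python3 -c "
from h import *
s=status.get_state();print(s['q'],s['qd'].round(3),s['joint_efforts'],s['force'],s['moment'])"
```

```text
[ 0.88074349  0.26223822 -0.37414336 -0.05906075 -0.93496235 -3.03004688] [ 0.    -0.004  0.002  0.001 -0.001 -0.001] [ 2.78851058e-02 -4.59742248e+01  2.47218239e+01  5.70276037e+00
 -3.74916836e-02 -3.47726222e-03] [-0.94315868 -0.03060908 -0.08990828] [-0.22046507 -0.17654119  0.00321563]
```

Joint 6 has hit its range, so I'll use the other diagonal gap (yaw ≈ 2.5).

```bash
python3 -m jog '[[0,0,3,0,0,0.08],[0,0,3,0,0,0.14],[0,0,0,0,0,0.145],[0,0,0,0,0,0.145],[0,0,0,0,0,0.145],[0,0,0,0,0,0.145],[0,0,0,0,0,0.145],[0,0,0,0,0,0.145],[0,0,0,0,0,0.145],[0,0,0,0,0,0.145],[0,0,0,0,0,0.1],[0,0,0,0,0,0.04]]';python3 -m jog '[[0,0,0,0,0,0]]'; python3 -c "
from h import *
s=status.get_state();print((np.array([450.3,306.1,8])-1000*s['eef_pos']).round(1),rot_to(s['ee_rot'],2.5),s['q'])"
```

```text
t: 11.95
eef_pos: [0.4679, 0.2928, 0.1274]
ee_rot: [-3.099, -0.007, 2.532]
force: [-0.2, -0.1, 0.3]
width: 0.0876
t: 12.05
eef_pos: [0.4679, 0.2928, 0.1277]
ee_rot: [-3.099, -0.007, 2.533]
force: [0.3, 0.3, 1.3]
width: 0.088
[ -17.6   13.3 -119.7] [ 0.0302 -0.0301 -0.033 ] [ 0.91077037  0.26891564 -0.35950042 -0.00542022 -0.98479664 -1.51625857]
```

```bash
python3 -m jog '[[-9,7,-5,0.03,-0.03,-0.033],[-8,6,-10,0,0,0],[0,0,0,0,0,0],[0,0,0,0,0,0]]'; python3 -c "
from h import *
s=status.get_state();print((np.array([450.3,306.1,8])-1000*s['eef_pos']).round(1),rot_to(s['ee_rot'],2.5))"
```

```text
t: 12.45
eef_pos: [0.4509, 0.3066, 0.1126]
ee_rot: [3.141, 0.0, 2.497]
force: [0.3, -0.1, 0.6]
width: 0.0879
[  -0.6   -0.5 -104.6] [-0.0003  0.0007  0.0033]
```

```bash
python3 -m jog '[[0,0,-15,0,0,0],[0,0,-30,0,0,0],[0,0,-30,0,0,0],[0,0,-18,0,0,0],[0,0,-8,0,0,0],[0,0,0,0,0,0],[0,0,0,0,0,0]]'; python3 -c "
from h import *
s=status.get_state();print((np.array([450.3,306.1,8])-1000*s['eef_pos']).round(1),rot_to(s['ee_rot'],2.5))"
```

```text
t: 13.15
eef_pos: [0.4547, 0.3088, 0.0107]
ee_rot: [3.14, 0.002, 2.499]
force: [-0.3, -0.3, -0.3]
width: 0.0876
[-4.4 -2.7 -2.7] [-0.0007  0.0026  0.0009]
```

```bash
python3 -m jog '[[-4.4,-2.7,-3,0,0,0],[0,0,0,0,0,0],[0,0,0,0,0,0]]';python3 -c "
from h import *
s=status.get_state();print((np.array([450.3,306.1,8])-1000*s['eef_pos']).round(1),rot_to(s['ee_rot'],2.5))"
```

```text
t: 13.45
eef_pos: [0.451, 0.3072, 0.0099]
ee_rot: [3.136, 0.002, 2.499]
force: [1.2, 0.4, -0.5]
width: 0.0876
[-0.7 -1.1 -1.9] [-0.0037  0.005   0.0006]
```

```bash
python3 -m jog '[[-0.7,-1.1,-2,0,0,0],[0,0,0,0,0,0],[0,0,0,0,0,0],[0,0,0,0,0,0],[0,0,0,0,0,0],[0,0,0,0,0,0],[0,0,0,0,0,0],[0,0,0,0,0,0]]' 0.45 30;python3 -c "
from h import *
s=status.get_state();print(s['eef_pos'].tolist(),s['ee_rot'].tolist())"
```

```text
t: 14.25
eef_pos: [0.4506, 0.3066, 0.009]
ee_rot: [3.133, 0.002, 2.5]
force: [0.1, 0.4, 0.1]
width: 0.049
[0.45062071676117543, 0.3066207089701798, 0.009017385349421543] [3.1334142385185464, 0.0018035217692209393, 2.4997120537992368]
```

```bash
python3 -m jog '[[0,0,8,0,0,0],[0,0,20,0,0,0],[0,0,35,0,0,0],[0,0,45,0,0,0],[0,0,45,0,0,0],[5,-8,35,0,0,0.03],[15,-22,10,0,0,0.07],[20,-30,0,0,0,0.07],[20,-30,0,0,0,0.07],[20,-30,0,0,0,0.07],[20,-30,0,0,0,0.07],[20,-30,0,0,0,0.07]]';python3 -m jog '[[20,-30,0,0,0,0.07],[15,-22,0,0,0,0.06],[10,-15,0,0,0,0.05],[0,0,0,0,0,0],[0,0,0,0,0,0]]';python3 -c "
from h import *
s=status.get_state();print((np.array([624.5,43.8,170])-1000*s['eef_pos']).round(1),rot_to(s['ee_rot'],3.172),s['q'])"
```

```text
t: 15.45
eef_pos: [0.5695, 0.12, 0.222]
ee_rot: [3.132, 0.007, 2.974]
force: [0.1, 0.9, -1.2]
width: 0.0486
t: 15.95
eef_pos: [0.6161, 0.0451, 0.2231]
ee_rot: [3.132, 0.005, -3.126]
force: [-0.8, -0.6, -1.0]
width: 0.049
[  8.4  -1.3 -53.1] [-0.0094  0.0049  0.0151] [ 0.38437457  0.26428121 -0.12774206 -0.00744814 -1.17067709 -0.36623607]
```

```bash
python3 -m jog '[[4,0,-20,-0.009,0.005,0.015],[4,-1,-25,0,0,0],[0,0,-15,0,0,0],[0,0,-5,0,0,0],[0,0,0,0,0,0],[0,0,0,0,0,0]]';python3 - <<'E'
from h import *
s=status.get_state();print((np.array([624.5,43.8,150])-1000*s['eef_pos']).round(1),rot_to(s['ee_rot'],3.172),s['eef_pos'].tolist(),s['ee_rot'].tolist())
i=eyes.grab_frame("wrist"); b=eyes.grab_frame("side");a=eyes.grab_frame("scene")
cv2.imwrite("pics/w4.png",i);cv2.imwrite("pics/s4.png",b);cv2.imwrite("pics/a4.png",a)
C=cam("wrist",s);p=proj(C,s["eef_pos"]+[0,0,.027]).astype(int);print(p)
q=proj(cam("side"),s["eef_pos"]).astype(int)
w=cv2.resize(i[p[1]-90:p[1]+90,p[0]-130:p[0]+130],None,fx=3,fy=3); c=cv2.resize(b[q[1]-45:q[1]+45,q[0]-65:q[0]+65],None,fx=6,fy=6)
cv2.imwrite("pics/w4c.png",w);print(p-[130,90])
E
```

```text
t: 16.55
eef_pos: [0.6225, 0.0481, 0.1594]
ee_rot: [3.14, 0.003, -3.111]
force: [0.0, -0.3, -1.0]
width: 0.0489
[ 2.  -4.3 -9.4] [-0.0016  0.0026 -0.0003] [0.62249446200496, 0.04805216248327731, 0.15939852738552762] [3.1401008373430983, 0.0026169311219177427, -3.1109154438832363]
[317 283]
[187 193]
```

View pics/w4c.png

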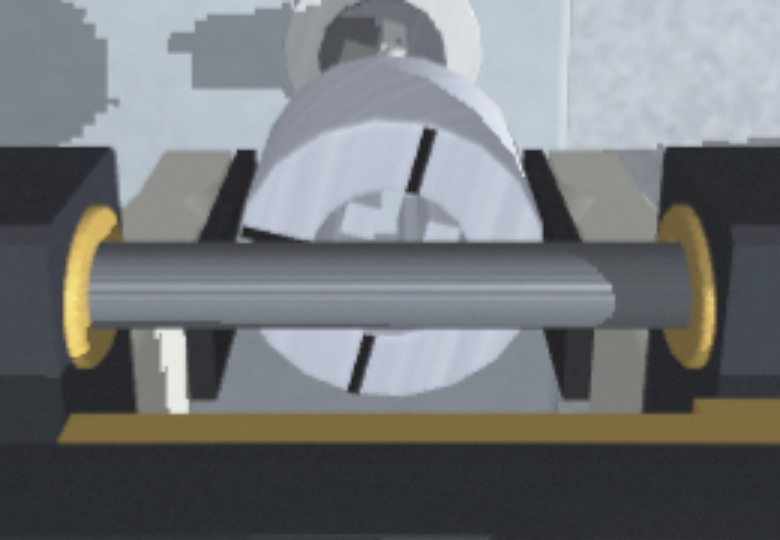

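The knob is held squarely between the pads and tilt looks nil. The dark line runs from crop (430,128) to (354,392) and the centre is behind the rod.

Run:
```python
from h import *
s=dict(eef_pos=np.array([0.62249446200496, 0.04805216248327731, 0.15939852738552762]),ee_rot=[3.1401008373430983, 0.0026169311219177427, -3.1109154438832363])
C=cam("wrist",s)
g=lambda x,y,z:onz(C,187+(x+.5)/3-.5,193+(y+.5)/3-.5,z)*1000
z=s["eef_pos"][2]+.027
A,B=g(430,128,z),g(354,392,z);d=B-A;print(A,B,(A+B)/2-1000*s["eef_pos"],np.hypot(*d[:2]),np.degrees(np.arctan2(d[1],d[0])))
a,b=g(432,128,z),g(408,192,z);print(np.degrees(np.arctan2(*(b-a)[1::-1])))
```

```text
[617.45960367  23.60340435 186.39852739] [627.97344759  70.20582468 186.39852739] [ 0.22206363 -1.14754797 27.        ] 47.77370087206523 77.28650444781242
73.03224938590489
```

Angle matches (77.3° against the stem's 77.2°). Now I descend to just above the stem top (contact would be at TCP z ≈ 0.122).

```bash
python3 -m jog '[[2,-3.4,-10,0,0,0],[0,0,-12,0,0,0],[0,0,-6,0,0,0],[0,0,0,0,0,0],[0,0,0,0,0,0]]';python3 -c "
from h import *
s=status.get_state();print((np.array([624.4,44.65,126])-1000*s['eef_pos']).round(1),rot_to(s['ee_rot'],3.172))"
```

```text
t: 17.2
eef_pos: [0.6251, 0.0439, 0.1298]
ee_rot: [3.139, 0.004, -3.112]
force: [0.2, 0.3, -0.5]
width: 0.0494
[-0.7  0.8 -3.8] [-0.0023  0.0043  0.0006]
```

```bash
python3 -m jog '[[-0.7,0.8,-3,-0.002,0.004,0],[0,0,0,0,0,0]]';python3 -m jog '[[0,0,-3,0,0,0],[0,0,-3,0,0,0],[0,0,0,0,0,0]]';python3 -c "
from h import *
s=status.get_state();print((np.array([624.4,44.65,120])-1000*s['eef_pos']).round(1),rot_to(s['ee_rot'],3.172))"
```

```text
t: 17.4
eef_pos: [0.6244, 0.0447, 0.1266]
ee_rot: [3.142, -0.0, -3.112]
force: [-0.0, 0.3, -1.2]
width: 0.0491
t: 17.7
eef_pos: [0.6248, 0.0449, 0.1206]
ee_rot: [3.141, 0.001, -3.112]
force: [0.6, 0.2, -1.1]
width: 0.0487
[-0.4 -0.3 -0.6] [-0.0003  0.0008  0.0004]
```

Past the contact height by 1.4 mm with no contact force. I'll continue in small steps.

```bash
python3 -m jog '[[-0.4,-0.3,-2,0,0,0],[0,0,-2,0,0,0],[0,0,0,0,0,0]]';python3 -c "
from h import *
s=status.get_state();print((np.array([624.4,44.65,115])-1000*s['eef_pos']).round(1),rot_to(s['ee_rot'],3.172),s['moment'])"
```

```text
t: 18.0
eef_pos: [0.6244, 0.0446, 0.1163]
ee_rot: [3.141, 0.001, -3.112]
force: [0.3, -0.1, -1.6]
width: 0.0487
[ 0.   0.  -1.3] [-0.0004  0.001   0.0004] [0.02581782 0.14199042 0.04749708]
```

```bash
python3 -m jog '[[0,0,-4,0,0,0],[0,0,-4,0,0,0],[0,0,-4,0,0,0],[0,0,-4,0,0,0],[0,0,0,0,0,0]]';python3 -c "
from h import *
s=status.get_state();print((np.array([624.4,44.65,89])-1000*s['eef_pos']).round(1),rot_to(s['ee_rot'],3.172),s['moment'])"
```

```text
t: 18.5
eef_pos: [0.6244, 0.0446, 0.0988]
ee_rot: [3.141, 0.001, -3.112]
force: [-0.6, 0.5, -0.9]
width: 0.0489
[ 0.   0.1 -9.8] [-0.0004  0.0011  0.0005] [0.05196361 0.13238511 0.01047501]
```

```bash
python3 -m jog '[[0,0,-3,0,0,0],[0,0,-2,0,0,0],[0,0,0,0,0,0]]' - 40;python3 -m jog '[[0,0,-2,0,0,0],[0,0,0,0,0,0]]';python3 -m jog '[[0,0,-2,0,0,0],[0,0,0,0,0,0]]'
```

```text
t: 18.8
eef_pos: [0.6246, 0.0446, 0.0939]
ee_rot: [3.141, 0.001, -3.111]
force: [-1.8, 0.7, 3.2]
width: 0.0487
t: 19.0
eef_pos: [0.6247, 0.0446, 0.0928]
ee_rot: [3.141, 0.002, -3.111]
force: [-1.3, 1.4, 3.9]
width: 0.0484
t: 19.2
eef_pos: [0.6249, 0.0446, 0.0914]
ee_rot: [3.141, 0.003, -3.111]
force: [-3.0, -0.5, 5.7]
width: 0.0488
```

```bash
python3 -m jog '[[0,0,-2.5,0,0,0],[0,0,0,0,0,0]]';python3 -m jog '[[0,0,-2,0,0,0],[0,0,0,0,0,0]]';python3 -m jog '[[0,0,-2,0,0,0]]'
```

```text
t: 19.4
eef_pos: [0.6251, 0.0446, 0.0898]
ee_rot: [3.141, 0.004, -3.111]
force: [-2.5, 0.6, 5.8]
width: 0.0487
t: 19.6
eef_pos: [0.6252, 0.0446, 0.0895]
ee_rot: [-3.142, 0.005, -3.11]
force: [-3.8, 0.5, 6.9]
width: 0.0486
t: 19.7
eef_pos: [0.6253, 0.0445, 0.0888]
ee_rot: [-3.141, 0.005, -3.11]
force: [-8.1, 0.5, 23.6]
width: 0.0489
```

```bash
python3 -m jog '[[-0.6,0,-1,0,-0.003,0]]';python3 -c "
from h import *
for k in range(1):
  s=status.get_state();print(s['eef_pos'].round(4),rot_to(s['ee_rot'],3.172),s['force'],s['moment'])"
```

```text
t: 19.8
eef_pos: [0.6252, 0.0446, 0.089]
ee_rot: [-3.141, 0.009, -3.109]
force: [-1.9, -0.6, 9.3]
width: 0.0487
[0.6252 0.0446 0.089 ] [-0.0001  0.0095 -0.0019] [-1.93105696 -0.57207033  9.27617758] [ 0.00948349  1.19171565 -0.03268723]
```

```bash
python3 -m jog '[[-0.3,0,-1.3,0,0.009,0]]';python3 - <<'E'
from h import *
fs=[]
for k in range(4):
  a=eyes.grab_frame("side" if k%2 else "scene"); cv2.imwrite(f"pics/f{k}.png",a);s=status.get_state();print(s['eef_pos'].round(4),rot_to(s['ee_rot'],3.172),s['force'].round(1),s['moment'].round(2),s['width'])
A=cv2.imread("pics/f0.png")[150:270,250:410];B=cv2.imread("pics/f1.png")[140:260,220:380]
cv2.imwrite("pics/fc.png",cv2.resize(np.hstack([A,B]),None,fx=2.5,fy=2.5,interpolation=cv2.INTER_CUBIC))
E
```

```text
t: 19.9
eef_pos: [0.6252, 0.0446, 0.089]
ee_rot: [3.142, 0.002, -3.109]
force: [-3.0, -0.1, 10.3]
width: 0.0492
[0.6253 0.0446 0.0889] [ 0.      0.0012 -0.0025] [-5.3 -0.3 11.5] [0.08 1.9  0.03] 0.04878873252455387
[0.6253 0.0446 0.089 ] [-0.      0.0015 -0.0023] [-4.4 -0.8 11.8] [0.15 1.84 0.01] 0.04882956891802469
[0.6253 0.0446 0.089 ] [-0.      0.0016 -0.0022] [-4.   0.1 11. ] [0.11 1.75 0.02] 0.04887338200074842
[0.6253 0.0446 0.0889] [-0.      0.0017 -0.0022] [-3.7 -0.1 10.8] [ 0.08  1.68 -0.01] 0.04841352948653771
```

View pics/fc.png

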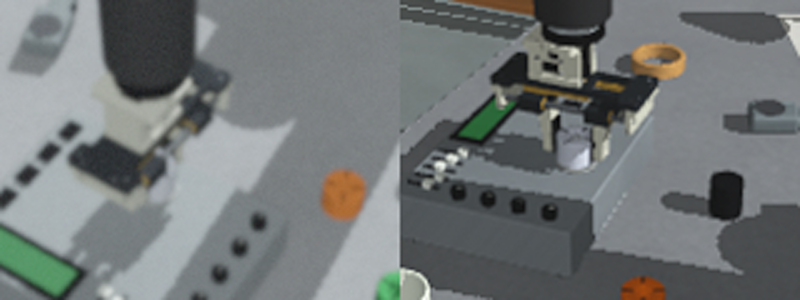

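```bash
python3 -m jog '[[-0.1,0,-1.7,0,0.001,0]]';python3 - <<'E'
from h import *
for k in range(5):
  eyes.grab_frame("side");s=status.get_state();print(s['eef_pos'].round(4),s['force'].round(1),s['width'])
E
```

```text
t: 20.2
eef_pos: [0.6254, 0.0446, 0.0889]
ee_rot: [-3.141, 0.002, -3.109]
force: [-8.7, 1.9, 19.0]
width: 0.0488
[0.6253 0.0446 0.0889] [-6.7  1.  14.8] 0.04921577536559266
[0.6253 0.0445 0.0889] [-6.6  0.5 15.3] 0.048768211592144055
[0.6253 0.0446 0.0889] [-6.8  0.5 14. ] 0.04877316067476973
[0.6253 0.0446 0.0889] [-5.9  0.6 13.9] 0.04876625523737389
[0.6253 0.0446 0.0889] [-6.4  0.  14.8] 0.04858084123840656
```

Steady at about 14–15 N at the fully-home height, so I'm handing in.

```bash
python3 -c "
from h import *
workorder.job_done(); s=status.get_state();print(s['t'],s['eef_pos'].round(4),s['force'].round(1))"
```

```text
the job is handed in; nothing more can be done
the job is handed in; nothing more can be done
```

The job is handed in, with the knob fully home on the stem and held pressed down by the gripper; no verdict was reported. I lifted the cap off and stood it on the desk at about (0.445, -0.03), in front of the console. I then picked up the silver knob, turned it about 38.5° and slid it onto the stem.

**Height and force:** The tool settled at z = 0.0889 m, against 0.089 m calculated for fully home. The downward push was steady at 14–15 N, above the 9 N the washer needs. There was no push-back at the stem-top height, so the bore meshed first time.

**Cameras:** The last pictures show the cap upright on the desk. The mic and tape appear undisturbed by eye, as does the little of the mug in view.

**What did not go cleanly:**
- Joint 6 reached its range limit on my first approach to the knob, so I used another grasp angle.
- One press briefly read 23.6 N downward and 8 N sideways before I eased it back.
- A steady 6–7 N side load in x remained at the end.
- I inferred the washer's position from height and force; I did not see it directly.

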